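# Put the bench tools back into their fitted holders

### The arm

A 6-joint arm with a two-finger parallel gripper is mounted at the origin on a cart in front of the work surface, level with it; the furniture and walls round the work are solid. World frame = base frame: x ahead of the robot, y to its left, z up, the work surface at z = 0. Lengths are in m, angles in rad, forces in N, time in s.
With the tool pointing down it reaches from about 0.25 to 0.775 m from the base axis. Payload 4 kg.
Tool frame: the origin (TCP) lies midway between the tips of the shut fingers; the grasp point (between the pads) lies 19 mm behind it; z points along the fingers, y is the line along which they close (so a half turn about z gives the same grasp; the last joint's range is limited). The gripper opens to 94 mm and grips with 3 to 60 N. Pads are 16 mm wide; open, the fingers measure 119 mm over their backs; the gripper's body (75 mm by 177 mm) begins 78 mm behind the grasp point.
Start: joints at [-1.372, 0.087, 1.371, -0, 1.684, -0.103], TCP at [0.163, -0.525, 0.206] pointing down, gripper open.
Joint ranges: [-3.1, 3.1], [-0.76, 2.03], [0.27, 2.55], [-1.08, 4.22], [0.17, 2.65], [-2.57, 2.57]. Speed limits (rad/s): [2.79, 2.79, 3.14, 3.14, 3.14, 3.14].

### API

Orientations are given as [roll, pitch, yaw] about the fixed x, y, z axes, in that order (R = Rz(yaw) Ry(pitch) Rx(roll)).
In Python, from bench import robot gives the robot as it stands.
- The arm moves only by the tool servo_tool, never from a script. Its argument "moves" is a list of rows, each a list of 5 numbers: the shift along the tool's x, y, z in units of 25 mm (1.0 is 25 mm), then the turn about the tool's z in units of 6 degrees (1.0 is 6 degrees), then the closure, from 0 (fully open) to 1 (shut). In form: [[dx, dy, dz, yaw, gripper], ...]. A call has 1 to 10 rows; each row is the pose to reach, as a shift and turn from the pose commanded when the call began, along the tool's axes at that moment; what a row does not reach only later rows make up. A row lasts 1/12 s, in which the tool goes at most 41.7 mm and 7.16 degrees, less where a joint would pass 70% of its speed; a pose out of reach is approached as far as the arm can. A call with a gripper value outside its range is refused whole. The fingers move at their own pace and stop on an object; the grip force is fixed at half the most. Time passes only in rows, so rows that repeat a pose let the fingers close. It gives the time, the measured TCP pose, the force, the opening and the grip force at its end, in the units of the state.
- robot.get_obs(): the state, without advancing time (a new reading comes with each control period).
- robot.snapshot(name): name is "scene" or "top" or "wrist"; returns a dict with "image" (420x560x3 uint8, blue, green, red), "fx", "fy", "cx", "cy" (pixels), "eye" and "orientation" of the camera in the world; the wrist camera has in their place "T_tool_cam" (4x4, takes a point from camera to tool coordinates, whose origin is the TCP and whose axes are the flange's). Camera axes: x right, y down, z forward; pixel columns grow to the right and rows downward; lengths in m; the calibration is good to about 2 mm. A picture is of the moment at which its call begins: read the wrist's pose just before it. There is no depth.
- robot.close_job(): hands the job in; it is judged then, once.
The state is a dict: "time": time; "joint_positions": joint angles; "qvel": joint speeds; "joint_torque": joint torques, N m; "tool_pos": TCP position; "ee_rot": TCP orientation; "wrist_force": force on the tool from outside, world axes, zero at the start; "wrist_torque": the same for the moment, N m; "width": finger opening in m; "finger_force": force on a finger pad.
Only numpy, scipy, OpenCV 4.12 (cv2) and the standard library are available. Lean on these libraries where they do the work, as an engineer would, in place of code of your own. Each camera call takes 0.05 s, during which the arm holds its last target. There are 200 camera calls.

### The job

Clear the bench by putting each of the four loose items into the holder made for it: the component tester face up in the low rectangular tray, the roll of black tape over the rod of the spindle, the flux jar upright in the round pale metal cup, and the desoldering pump lying across both forks of its wire rest. Each must sit fully down in its holder and be let go. Do not knock over the small white bottle that stands among them.

Things in the scene. Friction and masses are not known exactly. Their poses are not given: they have to be found in the camera images.
- component_tester: cream component tester lying on its back with screen and clip socket up, 61 (its x) x 92 (its y) x 31 mm; its solid case is 60 x 92 x 24 mm (the clip socket stands above that). Origin: centre of its underside; z up. Grip it across the 60 mm, at the middle of the long sides
- tester_tray: low black rectangular tray made for the component tester, fixed to the worktop, about 85 (x) x 118 (y) x 16 mm. Its floor, 66 x 99 mm, lies 4 mm above the worktop; the rim flares outward and upward to a mouth of about 79 x 112 mm, 16 mm above the worktop, with a 40 mm thumb gap in the middle of each long side. Origin: centre of its underside; y is its long axis, z up
- tape_roll: roll of black insulating tape lying flat, about 62 mm across, 18 mm high, with a round core; a 20 mm pin passes freely through the core. Origin: on the underside at the centre of the core; z is the core's axis
- tape_spindle: tape spindle, fixed to the worktop: round dark steel base 68 mm across, 6 mm high, with a rubber seat whose top is 8 mm above the worktop, and in the middle an upright steel rod 7 mm thick with a pointed end at 44 mm above the worktop. Origin: centre of its underside, on the rod's axis; z up. The roll goes over the rod and rests on the seat
- flux_jar: dark brown glass flux jar with a white screw cap, standing, 43 mm across and 54 mm high. Origin: centre of its underside; z up
- jar_cup: weighted round pale aluminium cup for the flux jar, empty, fixed to the worktop: foot 74 mm across, 20 mm high, flared mouth 63 mm wide narrowing to 51 mm at 7 mm above the worktop; its floor is 6 mm above the worktop. Origin: centre of its underside; z up
- pump_mid (a point): middle of the barrel of the blue desoldering pump, a round tool lying flat, 200 mm long; this point is on the barrel's axis (10 mm above the worktop at the start, barrel 19 mm thick) and y runs along the pump. The barrel reaches 50 mm along y to either side of this point. Grip it here, across the barrel; it can roll about its axis
- desolder_pump: the same blue desoldering pump. Origin: on the underside at half its overall length, 14 mm along its y from the barrel's middle (which lies at +y); y runs along the pump
- pump_rest: rest for the pump, fixed: black base bar 50 (x) x 96 (y) x 8 mm with two upright V forks of 6 mm steel wire at y = -30 and +30 mm; a finger fits between them. Each V starts 22 mm above the worktop and opens upward to a mouth 41 mm wide (along x), 44 mm up. Origin: centre of its underside; y is its long axis. A pump lying in both forks has its axis about 40 mm above the worktop
- small_bottle: small white bottle with a white screw cap, standing, 42 mm across, 69 mm high; not to be knocked over. Origin: centre of its underside; z up

How it is judged:
At the end, for the whole second after the job is handed in: Tester flat on its tray's floor (10 mm, 0.15 rad), tape flat on the seat with the rod through it (12 mm), jar upright on the cup's floor (10 mm), pump in both forks (20 mm along, 8 mm across, 0.15 rad, axis 34 to 47 mm up); all at rest (horizontal distance between component_tester and tester_tray below 0.01 m and z of component_tester in the frame of tester_tray between 0.001 and 0.008 m and angle between the y axis of component_tester and the y axis of tester_tray, either way round below 0.15 rad and angle between component_tester's own z axis and vertical below 0.1 rad and horizontal distance between tape_roll and tape_spindle below 0.012 m and z of tape_roll in the frame of tape_spindle between 0.004 and 0.013 m and angle between each of tape_roll, flux_jar's own z axis and vertical below 0.15 rad and horizontal distance between flux_jar and jar_cup below 0.01 m and z of flux_jar in the frame of jar_cup between 0.003 and 0.01 m and x of pump_mid in the frame of pump_rest between -0.008 and 0.008 m and y of pump_mid in the frame of pump_rest between -0.02 and 0.02 m and z of pump_mid in the frame of pump_rest between 0.034 and 0.047 m and angle between the y axis of pump_mid and the y axis of pump_rest, either way round below 0.15 rad and linear speed of each of component_tester, tape_roll, flux_jar, desolder_pump below 0.02 m/s); the robot touches nothing.
It fails at once if the small white bottle is knocked over (angle between small_bottle's own z axis and vertical above 0.5 rad).
It also fails if it takes over 106 s, if anything falls off the work surface, if the arm or the gripper's body presses on something with over 40 N, if the wrist force passes 120 N, or if a joint passes its speed limit or range.

## Working session

There is one attempt and no reset: what is moved stays moved. The work goes in short steps, Python scripts to look and compute and a tool call to move; the robot and the scene stay as the last step left them, time stands still between calls to the robot, and variables do not carry over. Pictures are saved under pics/ and viewed, at most 14 in all, crops included, and the job is handed in when it is done.

Besides the shell and the picture viewer there is one more tool, called after "Request:" by a JSON object that holds its "method" and its "body". servo_tool: Moves the arm, as the interface text tells. Its arguments: {"type":"object","properties":{"moves":{"type":"array"}},"required":["moves"]}

```bash
ls; mkdir -p pics; python3 - <<'E'
from bench import robot
import cv2,pickle
o=robot.get_obs();print(o)
d={}
for n in("scene","top","wrist"):
    s=robot.snapshot(n);d[n]=s;cv2.imwrite(f"pics/{n}0.png",s["image"]);print(n,{k:v for k,v in s.items() if k!="image"})
pickle.dump(d,open("s0.pkl","wb"))
E
```

```text
pics
{'time': 0.0, 'joint_positions': array([-1.37205015e+00,  8.79586570e-02,  1.37227162e+00,  1.16381531e-05,
        1.68355868e+00, -1.03092560e-01]), 'qvel': array([-1.16256267e-03,  1.63234283e-03,  4.29909960e-04,  1.39002132e-03,
       -6.32666163e-05, -9.19713978e-04]), 'joint_torque': array([-2.35715379e-04, -3.40187824e+01, -3.02426183e+01,  7.16951396e-02,
        3.31080216e-02, -1.73124267e-04]), 'tool_pos': array([ 0.16339724, -0.52459742,  0.20429335]), 'ee_rot': array([-3.13940920e+00, -2.37527756e-04,  3.01839776e-01]), 'wrist_force': array([-0.50737448, -0.35668489, -0.28667224]), 'wrist_torque': array([-0.06394262, -0.00458841,  0.01831985]), 'finger_force': 0.0, 'width': 0.09411138219028506}
scene {'fx': 479.52711909243675, 'fy': 479.52711909243675, 'cx': 279.01892311194, 'cy': 206.48980554597483, 'eye': array([0.07671286, 0.65763681, 0.94943246]), 'orientation': array([-2.41419584,  0.01770564, -2.56731048])}
top {'fx': 485.9443388476628, 'fy': 485.9443388476628, 'cx': 291.7686584572805, 'cy': 209.2434042522143, 'eye': array([ 0.36099108, -0.00426393,  1.54896706]), 'orientation': array([-3.04904470e+00, -1.06724415e-03, -1.58196562e+00])}
wrist {'fx': 331.52710762065516, 'fy': 331.52710762065516, 'cx': 277.0137377467754, 'cy': 207.93987143687764, 'T_tool_cam': array([[-6.11184483e-04, -9.65010401e-01, -2.62210894e-01,
         7.53876920e-02],
       [ 9.99999464e-01, -8.08928718e-04,  6.46199200e-04,
         3.47867948e-04],
       [-8.35698872e-04, -2.62210359e-01,  9.65010378e-01,
        -1.79896148e-01],
       [ 0.00000000e+00,  0.00000000e+00,  0.00000000e+00,
         1.00000000e+00]])}
```

View pics/scene0.png

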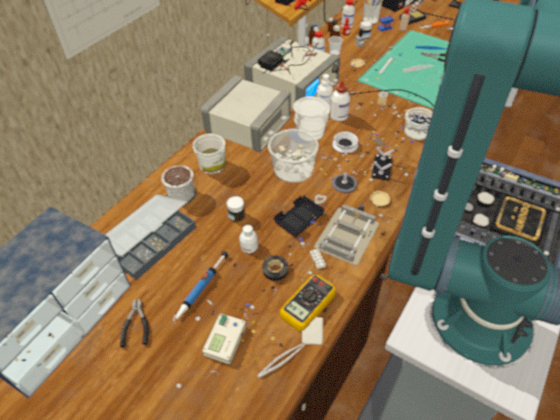

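View pics/top0.png

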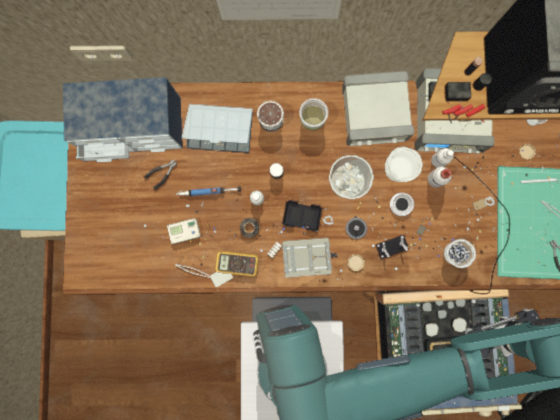

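The scene shows the items on the left and the holders in the middle. In the top view the tester is near (184,231), pump (210,191), jar (276,171), bottle (257,199), tape (249,228), tray (302,215), spindle (357,228), cup (402,204) and pump rest (391,247). I'll enlarge these.

```bash
cat >h.py <<'E'
import numpy as np,cv2,pickle
from scipy.spatial.transform import Rotation as R
def ray(s,u,v,o=None):
    d=np.array([(u-s["cx"])/s["fx"],(v-s["cy"])/s["fy"],1.])
    if "eye" in s: return np.array(s["eye"]),R.from_euler("xyz",s["orientation"]).apply(d)
    T=np.eye(4);T[:3,:3]=R.from_euler("xyz",o["ee_rot"]).as_matrix();T[:3,3]=o["tool_pos"];T=T@s["T_tool_cam"]
    return T[:3,3],T[:3,:3]@d
def px(s,u,v,z,o=None):
    e,d=ray(s,u,v,o);return e+d*(z-e[2])/d[2]
def proj(s,p):
    q=R.from_euler("xyz",s["orientation"]).inv().apply(np.array(p)-s["eye"]);return q[0]/q[2]*s["fx"]+s["cx"],q[1]/q[2]*s["fy"]+s["cy"]
E
python3 - <<'E'
from h import *
d=pickle.load(open("s0.pkl","rb"))
t=d["top"]["image"]
c=lambda x0,x1,y0,y1:cv2.resize(t[y0:y1,x0:x1],None,fx=5,fy=5,interpolation=cv2.INTER_CUBIC)
cv2.imwrite("pics/c1.png",c(160,320,160,260));cv2.imwrite("pics/c2.png",c(270,430,160,265))
E
```

```text
(no output)
```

View pics/c1.png

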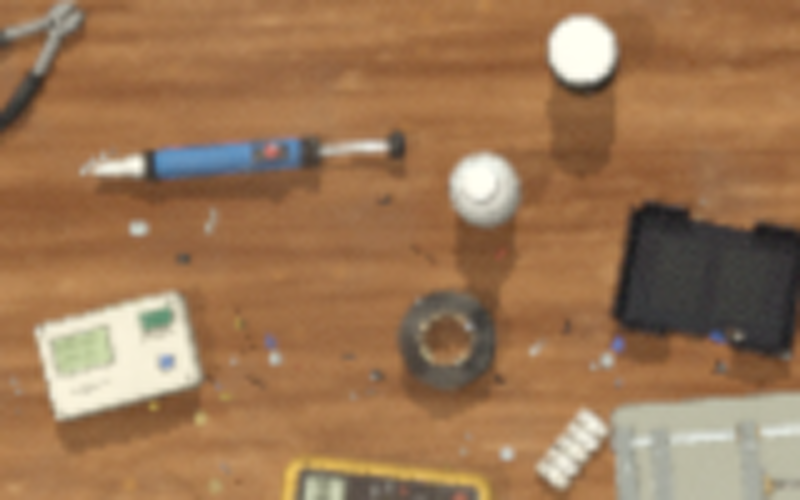

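View pics/c2.png

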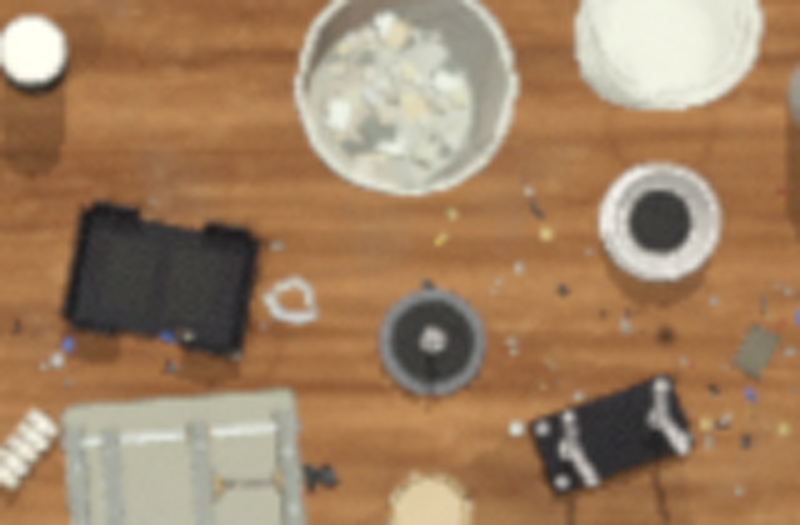

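The crops show all corners and centres clearly; I'll turn them into positions, using crop px/5 plus the offset.

```bash
python3 - <<'E'
from h import *
d=pickle.load(open("s0.pkl","rb"));s=d["top"]
P=lambda x0,x,y,z:px(s,x0+x/5-.4,160+y/5-.4,z)
L={"tester":(160,.024,[(38,328),(180,292),(200,382),(58,420)]),
"pump":(160,.010,[(145,165),(305,152)]),"pump ends":(160,.010,[(80,168),(405,144)]),
"jar":(160,.054,[(582,49)]),"bottle":(160,.069,[(481,183)]),"tape":(160,.018,[(447,340)]),
"tray":(270,.016,[(85,205),(258,235),(238,353),(68,325)]),
"spindle":(270,.006,[(433,342)]),"cup":(270,.02,[(660,220)]),
"rest":(270,.008,[(530,430),(668,378),(692,440),(556,492)])}
for k,(x0,z,pts) in L.items():
    q=np.array([P(x0,*p,z)[:2] for p in pts]);print(k,q.mean(0).round(4))
    for i in range(len(q)-1): e=q[i+1]-q[i];print("   len %.4f ang(deg) %.1f"%(np.hypot(*e),np.degrees(np.arctan2(e[1],e[0]))))
E
```

```text
tester [0.4387 0.3333]
   len 0.0916 ang(deg) -76.3
   len 0.0582 ang(deg) -167.2
   len 0.0916 ang(deg) 104.4
pump [0.5644 0.27  ]
   len 0.1023 ang(deg) -85.9
pump ends [0.5659 0.2588]
   len 0.2077 ang(deg) -86.4
jar [0.6248 0.0403]
bottle [0.5397 0.1024]
tape [0.4464 0.128 ]
tray [ 0.4831 -0.0398]
   len 0.1114 ang(deg) -100.5
   len 0.0760 ang(deg) 169.5
   len 0.1088 ang(deg) 80.0
spindle [ 0.442  -0.2116]
cup [ 0.517  -0.3552]
rest [ 0.3819 -0.3229]
   len 0.0940 ang(deg) -70.2
   len 0.0417 ang(deg) -160.5
   len 0.0926 ang(deg) 110.1
```

```bash
cat >>h.py <<'E'
def go(x,y,z,yaw):
    from bench import robot
    o=robot.get_obs();r=R.from_euler("xyz",o["ee_rot"]);d=r.inv().apply(np.array([x,y,z])-o["tool_pos"])/.025
    t=-((yaw-np.degrees(o["ee_rot"][2])+180)%360-180)/6
    print("units",d.round(2),"turn %.2f"%t,"| t %.1f"%o["time"],o["tool_pos"].round(4),"yaw %.1f"%np.degrees(o["ee_rot"][2]),"w %.3f"%o["width"])
E
python3 -c "
from h import *
go(.42,-.29,.25,90)"
```

```text
units [12.59 -5.92 -1.81] turn -12.12 | t 0.1 [ 0.1634 -0.5248  0.2046] yaw 17.3 w 0.094
```

Request:
{"method": "servo_tool", "body": {"moves": [[1.3,-0.6,-0.6,-1.1,0],[2.6,-1.2,-1.2,-2.2,0],[3.9,-1.8,-1.8,-3.3,0],[5.2,-2.4,-1.8,-4.4,0],[6.5,-3.0,-1.8,-5.5,0],[7.8,-3.6,-1.8,-6.6,0],[9.1,-4.2,-1.8,-7.7,0],[10.4,-4.8,-1.8,-8.8,0],[11.7,-5.4,-1.8,-9.9,0],[12.6,-5.9,-1.8,-11,0]]}}

```text
time: 0.98
tool_pos: [0.4221, -0.2885, 0.2501]
ee_rot: [3.141, -0.001, 1.461]
wrist_force: [-0.6, -0.6, -0.7]
width: 0.0939
finger_force: 0.0
```

Request:
{"method": "servo_tool", "body": {"moves": [[0,0,0,-1.1,0],[0,0,0,-1.1,0],[0,0,0,-1.1,0],[0,0,0,-1.1,0],[0,0,0,-1.1,0]]}}

```text
time: 1.4
tool_pos: [0.4198, -0.2913, 0.2504]
ee_rot: [-3.141, 0.0, 1.566]
wrist_force: [0.4, -0.7, 0.2]
width: 0.0942
finger_force: 0.0
```

```bash
python3 - <<'E'
from h import *
from bench import robot
o=robot.get_obs();s=robot.snapshot("wrist");pickle.dump((o,s),open("w1.pkl","wb"))
cv2.imwrite("pics/w1.png",cv2.resize(s["image"],(800,600)));print(o["time"],o["tool_pos"],o["ee_rot"])
go(.5,.14,.25,90)
E
```

```text
1.4 [ 0.41983466 -0.29133768  0.25037501] [-3.14136588e+00  5.23256904e-05  1.56574934e+00]
units [17.27  3.12  0.02] turn -0.05 | t 1.4 [ 0.4198 -0.2914  0.2504] yaw 89.7 w 0.094
```

View pics/w1.png

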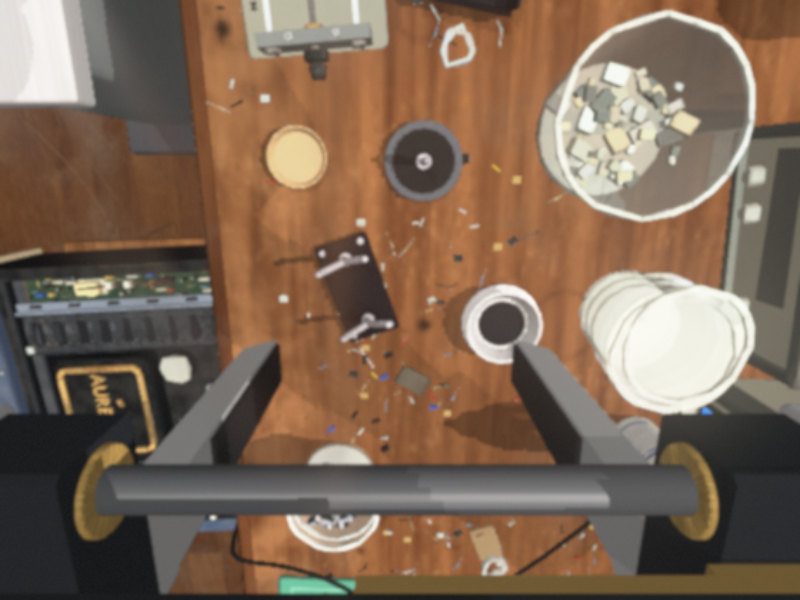

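The wrist view shows the spindle base at (423,160), cup at (503,324), the rest's base bar with corners (315,245), (365,233), (397,325), (350,342), and the tall white beaker at (660,330).

```bash
python3 - <<'E'
from h import *
o,s=pickle.load(open("w1.pkl","rb"))
k=1.42857
P=lambda x,y,z:px(s,x/k,y/k,z,o)[:2]
print("spindle base",P(423,160,.007),"tip?",P(424,161,.044))
print("cup mouth",P(503,324,.02),"floor",P(502,323,.006))
q=np.array([P(*p,.008) for p in[(315,245),(365,233),(397,325),(350,342)]]);print("rest",q.mean(0))
for i in range(4): e=q[(i+1)%4]-q[i];print(np.hypot(*e),np.degrees(np.arctan2(*e[::-1])))
for p in[(318,273),(365,260),(343,340),(393,323)]:print("fork top",P(*p,.044))
print("beaker base", P(625,312,0))
im=cv2.resize(s["image"][150:250,210:295],None,fx=6,fy=6,interpolation=cv2.INTER_CUBIC);cv2.imwrite("pics/rest.png",im)
E
```

```text
spindle base [ 0.44288386 -0.20914377] tip? [ 0.44167324 -0.21050067]
cup mouth [ 0.51644351 -0.35338225] floor [ 0.5187401  -0.35707368]
rest [ 0.3833345 -0.3214377]
0.04632182692326344 13.12057755061969
0.09094184841223311 -72.00771357662678
0.04769755819402154 -159.44486661671968
0.09702005769483128 107.10915318709047
fork top [ 0.35419398 -0.29977107]
fork top [ 0.39363497 -0.28898591]
fork top [ 0.37297411 -0.35921916]
fork top [ 0.41641471 -0.34394967]
beaker base [ 0.63623113 -0.3486959 ]
```

View pics/rest.png

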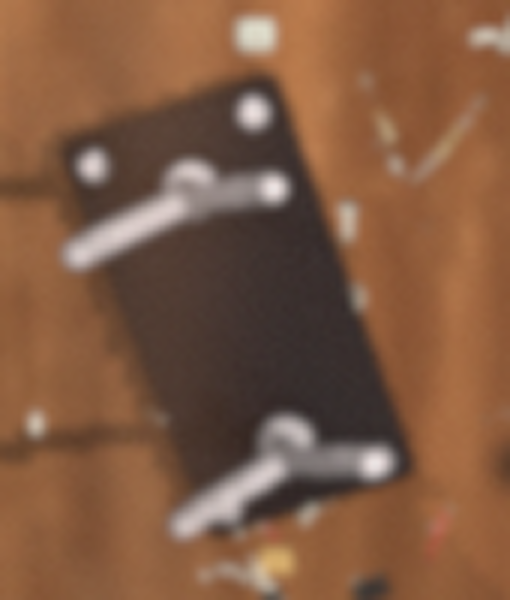

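Request:
{"method": "servo_tool", "body": {"moves": [[1.0,0.3,0,0,0],[2.6,0.5,0,0,0],[4.2,0.7,0,0,0],[5.8,1.0,0,0,0],[7.4,1.3,0,0,0],[9.0,1.6,0,0,0],[10.6,2.0,0,0,0],[12.2,2.4,0,0,0],[13.8,2.8,0,0,0],[15.0,3.1,0,0,0]]}}

```text
time: 2.28
tool_pos: [0.4988, 0.0865, 0.2506]
ee_rot: [3.141, -0.001, 1.568]
wrist_force: [0.0, -0.1, -0.6]
width: 0.0943
finger_force: 0.0
```

Request:
{"method": "servo_tool", "body": {"moves": [[1.2,0,0,0,0],[2.3,0,0,0,0],[2.3,0,0,0,0],[2.3,0,0,0,0],[2.3,0,0,0,0]]}}

```text
time: 2.7
tool_pos: [0.4988, 0.1408, 0.2504]
ee_rot: [-3.142, 0.001, 1.568]
wrist_force: [0.1, 0.0, 0.2]
width: 0.0939
finger_force: 0.0
```

```bash
python3 - <<'E'
from h import *
from bench import robot
o=robot.get_obs();s=robot.snapshot("wrist");pickle.dump((o,s),open("w2.pkl","wb"))
cv2.imwrite("pics/w2.png",cv2.resize(s["image"],(800,600)));print(o["time"],o["tool_pos"],o["ee_rot"])
E
```

```text
2.7 [0.49881497 0.1407558  0.25041974] [-3.14158611e+00  8.00198552e-04  1.56757536e+00]
```

View pics/w2.png

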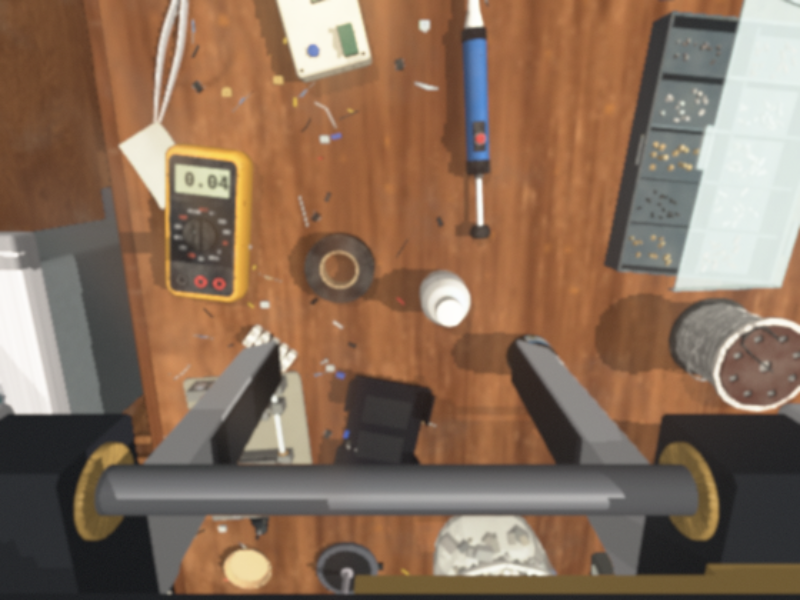

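The wrist view shows the tape at (339,268), bottle at (447,300), and the pump barrel from (475,30) to (479,172). The jar is hidden by a finger.

```bash
python3 - <<'E'
from h import *
o,s=pickle.load(open("w1.pkl","rb"))
P=lambda x,y,z:px(s,210+x/6-.4,150+y/6-.4,z,o)[:2]
T=[P(*p,.043) for p in[(75,255),(273,188),(183,525),(377,463)]]
a,b=(T[0]+T[1])/2,(T[2]+T[3])/2;e=b-a
print("fork mids",a,b,(a+b)/2,np.hypot(*e),np.degrees(np.arctan2(e[1],e[0])),np.hypot(*(T[1]-T[0])),np.hypot(*(T[3]-T[2])))
q=np.array([P(*p,.008) for p in[(65,145),(272,78),(410,470),(205,535)]]);print("base",q.mean(0),[np.degrees(np.arctan2(*(q[i]-q[j])[::-1])).round(1) for i,j in((1,2),(0,3),(1,0))])
o,s=pickle.load(open("w2.pkl","rb"));k=1.42857
P=lambda x,y,z:px(s,x/k,y/k,z,o)[:2]
print("tape",P(339,268,.018),P(340,267,.009))
a,b=P(475,30,.010),P(479,172,.010);print("pump",a,b,np.hypot(*(a-b)),"ang",np.degrees(np.arctan2(*(b-a)[::-1])),"knob",P(480,232,.01))
print("bottle",P(448,310,.069))
print("tester corners",P(299,82,.024),P(371,65,.024))
E
```

```text
fork mids [ 0.37324397 -0.29454812] [ 0.39300696 -0.35176478] [ 0.38312546 -0.32315645] 0.06053364631892199 -70.94477030041818 0.0419261687751615 0.04236189298328731
base [ 0.38269909 -0.32193229] [np.float64(108.2), np.float64(107.0), np.float64(17.5)]
tape [0.44766664 0.13084219] [0.44748963 0.12989861]
pump [0.56192319 0.32215963] [0.56974749 0.21268888] 0.10975000876463424 ang -85.91179669802762 knob [0.57281208 0.16125754]
bottle [0.53960423 0.10699928]
tester corners [0.4220522  0.28222542] [0.47924718 0.29429567]
```

```bash
python3 -c "
from h import *
go(.447,.129,.10,165)"
```

```text
units [-0.46 -2.07  6.02] turn -12.54 | t 2.8 [0.4989 0.1404 0.2505] yaw 89.8 w 0.094
```

Request:
{"method": "servo_tool", "body": {"moves": [[0,-0.5,0.5,-1.1,0],[-0.2,-1.0,1.0,-2.2,0],[-0.4,-1.6,1.5,-3.3,0],[-0.5,-2.1,2.0,-4.4,0],[-0.5,-2.1,2.7,-5.5,0],[-0.5,-2.1,3.4,-6.6,0],[-0.5,-2.1,4.1,-7.7,0],[-0.5,-2.1,4.8,-8.8,0],[-0.5,-2.1,5.4,-9.9,0],[-0.5,-2.1,6.0,-11,0]]}}

```text
time: 3.58
tool_pos: [0.4462, 0.1276, 0.0998]
ee_rot: [-3.141, 0.0, 2.723]
wrist_force: [0.2, -0.6, 1.1]
width: 0.0943
finger_force: 0.0
```

Request:
{"method": "servo_tool", "body": {"moves": [[0,0,0,-1.1,0],[0,0,0,-1.5,0],[0,0,0,-1.5,0],[0,0,0,-1.5,0]]}}

```text
time: 3.92
tool_pos: [0.4465, 0.1281, 0.1007]
ee_rot: [-3.142, 0.001, 2.874]
wrist_force: [0.7, -0.3, -0.3]
width: 0.0938
finger_force: 0.0
```

```bash
python3 - <<'E'
from h import *
from bench import robot
o=robot.get_obs();s=robot.snapshot("wrist")
cv2.imwrite("pics/w3.png",s["image"])
go(.447,.129,.004,165)
E
```

```text
units [-0.01  0.03  3.87] turn -0.05 | t 4.0 [0.4465 0.1283 0.1008] yaw 164.7 w 0.094
```

View pics/w3.png

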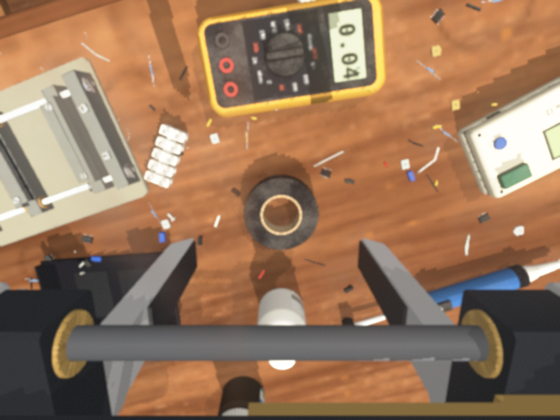

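The tape at (281,213) is centred between the fingers, with the bottle well behind. I'll descend and grip.

Request:
{"method": "servo_tool", "body": {"moves": [[0,0,1,0,0],[0,0,2,0,0],[0,0,3,0,0],[0,0,3.6,0,0],[0,0,3.85,0,0],[0,0,3.85,0,0.6],[0,0,3.85,0,0.6],[0,0,3.85,0,0.6],[0,0,3.85,0,0.6],[0,0,3.85,0,0.6]]}}

```text
time: 4.8
tool_pos: [0.4472, 0.1294, 0.0055]
ee_rot: [3.141, 0.002, 2.878]
wrist_force: [0.8, 0.5, 0.0]
width: 0.0641
finger_force: 0.1
```

Request:
{"method": "servo_tool", "body": {"moves": [[0,0,0,0,0.6],[0,0,0,0,0.6],[0,0,0,0,0.6],[0,0,-0.4,0,0.6],[0,0,-1,0,0.6],[0,0,-2,0,0.6],[0,0,-3,0,0.6],[0,0,-4,0,0.6],[0,0,-4,0,0.6]]}}

```text
time: 5.55
tool_pos: [0.4494, 0.1297, 0.1099]
ee_rot: [3.138, 0.009, 2.878]
wrist_force: [1.0, 0.7, -0.1]
width: 0.0609
finger_force: 30.0
```

```bash
python3 -c "
from h import *
go(.4425,-.2105,.12,165)"
```

```text
units [ -3.29 -13.21  -0.42] turn -0.02 | t 5.5 [0.4494 0.1297 0.1099] yaw 164.9 w 0.061
```

Request:
{"method": "servo_tool", "body": {"moves": [[-0.2,-0.8,-0.4,0,0.6],[-0.5,-2.2,-0.4,0,0.6],[-0.9,-3.7,-0.4,0,0.6],[-1.3,-5.2,-0.4,0,0.6],[-1.7,-6.7,-0.4,0,0.6],[-2.1,-8.2,-0.4,0,0.6],[-2.5,-9.7,-0.4,0,0.6],[-2.8,-11.2,-0.4,0,0.6],[-3.1,-12.4,-0.4,0,0.6],[-3.3,-13.0,-0.4,0,0.6]]}}

```text
time: 6.38
tool_pos: [0.4397, -0.2093, 0.113]
ee_rot: [-3.141, -0.002, 2.874]
wrist_force: [0.8, -0.3, 0.2]
width: 0.0608
finger_force: 30.0
```

Request:
{"method": "servo_tool", "body": {"moves": [[0,-0.2,0,0,0.6],[0,-0.2,0,0,0.6],[0,-0.2,0,0,0.6],[0,-0.2,0,0,0.6]]}}

```text
time: 6.72
tool_pos: [0.4397, -0.2094, 0.1138]
ee_rot: [3.141, -0.001, 2.879]
wrist_force: [0.2, -0.2, -0.2]
width: 0.0603
finger_force: 30.0
```

```bash
python3 - <<'E'
from h import *
from bench import robot
o=robot.get_obs();s=robot.snapshot("wrist");pickle.dump((o,s),open("w4.pkl","wb"))
cv2.imwrite("pics/w4.png",s["image"])
go(.4425,-.2105,.014,165)
E
```

```text
units [-0.12 -0.02  4.  ] turn -0.00 | t 6.8 [ 0.4398 -0.2094  0.114 ] yaw 165.0 w 0.061
```

View pics/w4.png

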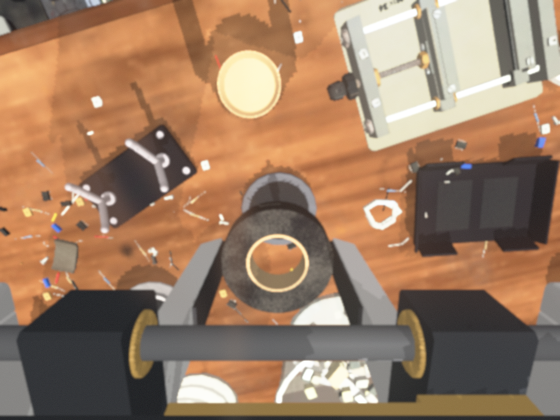

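The tape is held, its core at (277,262), with the spindle base behind it at (279,205).

```bash
python3 - <<'E'
from h import *
o,s=pickle.load(open("w4.pkl","rb"))
print(px(s,277,262,.1275,o),px(s,279,208,.007,o))
E
```

```text
[ 0.43874091 -0.21001307  0.1275    ] [ 0.44111946 -0.20889837  0.007     ]
```

Request:
{"method": "servo_tool", "body": {"moves": [[-0.13,0.02,0,0,0.6],[-0.13,0.02,0.8,0,0.6],[-0.13,0.02,1.6,0,0.6],[-0.13,0.02,2.4,0,0.6],[-0.13,0.02,3.2,0,0.6],[-0.13,0.02,3.7,0,0.6],[-0.13,0.02,3.98,0,0.6],[-0.13,0.02,3.98,0,0.6]]}}

```text
time: 7.43
tool_pos: [0.4428, -0.2101, 0.0138]
ee_rot: [3.141, -0.002, 2.879]
wrist_force: [0.1, -0.2, -0.5]
width: 0.0606
finger_force: 30.0
```

Request:
{"method": "servo_tool", "body": {"moves": [[0,0,0,0,0.15],[0,0,0,0,0.15],[0,0,0,0,0.15],[0,0,0,0,0.15],[0,0,-0.5,0,0.15],[0,0,-1.5,0,0.15],[0,0,-3.0,0,0.15],[0,0,-4.5,0,0.15],[0,0,-5.5,0,0.15],[0,0,-5.5,0,0]]}}

```text
time: 8.27
tool_pos: [0.4465, -0.2134, 0.1601]
ee_rot: [-3.137, 0.014, 2.878]
wrist_force: [0.3, -1.3, 0.8]
width: 0.0836
finger_force: 0.0
```

```bash
python3 - <<'E'
from h import *
from bench import robot
o=robot.get_obs();s=robot.snapshot("wrist")
cv2.imwrite("pics/w5.png",s["image"])
go(.4392,.333,.15,104)
E
```

```text
units [ 5.92 21.01  0.16] turn 10.15 | t 8.3 [ 0.4452 -0.2126  0.1566] yaw 164.9 w 0.088
```

View pics/w5.png

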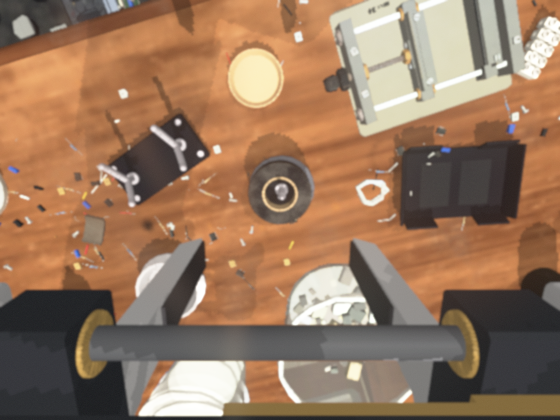

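The tape is on the seat with the rod through its core at (281,192). Next is the tester.

Request:
{"method": "servo_tool", "body": {"moves": [[0.4,1.2,0,0.5,0],[0.8,2.7,0,1.5,0],[1.2,4.2,0,2.5,0],[1.6,5.8,0,3.5,0],[2.1,7.4,0,4.5,0],[2.5,9.0,0,5.5,0],[2.9,10.6,0,6.5,0],[3.4,12.2,0,7.5,0],[3.8,13.7,0,8.5,0],[4.2,15.0,0,9.5,0]]}}

```text
time: 9.15
tool_pos: [0.4391, 0.1552, 0.1504]
ee_rot: [-3.139, -0.0, 1.895]
wrist_force: [0.5, -0.4, 0.4]
width: 0.094
finger_force: 0.0
```

```bash
python3 -c "
from h import *
go(.4392,.333,.12,104)"
```

```text
units [6.74 2.27 1.21] turn 0.76 | t 9.2 [0.4391 0.1552 0.1504] yaw 108.6 w 0.094
```

Request:
{"method": "servo_tool", "body": {"moves": [[1.3,0.4,0.2,0.2,0],[2.7,0.9,0.4,0.4,0],[4.1,1.4,0.7,0.6,0],[5.5,1.9,1.0,0.75,0],[6.7,2.3,1.2,0.75,0],[6.74,2.27,1.2,0.75,0],[6.74,2.27,1.2,0.75,0]]}}

```text
time: 9.73
tool_pos: [0.438, 0.3319, 0.1195]
ee_rot: [-3.137, 0.002, 1.825]
wrist_force: [-0.4, 0.1, 0.3]
width: 0.0939
finger_force: 0.0
```

```bash
python3 - <<'E'
from h import *
from bench import robot
o=robot.get_obs();s=robot.snapshot("wrist")
im=s["image"];cv2.imwrite("pics/w6.png",im)
h=cv2.cvtColor(im,cv2.COLOR_BGR2HSV)
m=((h[...,1]<90)&(h[...,2]>140)).astype(np.uint8);m[300:]=0;m=cv2.morphologyEx(m,cv2.MORPH_CLOSE,np.ones((25,25),np.uint8))
m=cv2.morphologyEx(m,cv2.MORPH_OPEN,np.ones((9,9),np.uint8))
for c in cv2.findContours(m,0,2)[0]:
    if cv2.contourArea(c)>2000:
        b=cv2.boxPoints(cv2.minAreaRect(c));q=np.array([px(s,*p,.024,o)[:2] for p in b]);print(b.round(),q.mean(0),[(np.hypot(*(q[i+1]-q[i])).round(4),np.degrees(np.arctan2(*(q[i+1]-q[i])[::-1])).round(1)) for i in(0,1)])
go(.4392,.333,.007,104)
E
```

```text
[[338. 214.]
 [420. 208.]
 [426. 298.]
 [344. 304.]] [0.53925158 0.31096885] [(np.float64(0.0695), np.float64(18.5)), (np.float64(0.0879), np.float64(-65.5))]
[[246. 147.]
 [318. 147.]
 [318. 292.]
 [246. 292.]] [0.44441485 0.31926541] [(np.float64(0.059), np.float64(14.5)), (np.float64(0.1323), np.float64(-73.6))]
[[ 61. 271.]
 [166. 143.]
 [232. 197.]
 [127. 325.]] [0.32986924 0.27566067] [(np.float64(0.1565), np.float64(61.7)), (np.float64(0.0697), np.float64(-26.5))]
units [0.08 0.06 4.53] turn 0.07 | t 9.8 [0.4386 0.3309 0.1204] yaw 104.4 w 0.094
```

View pics/w6.png

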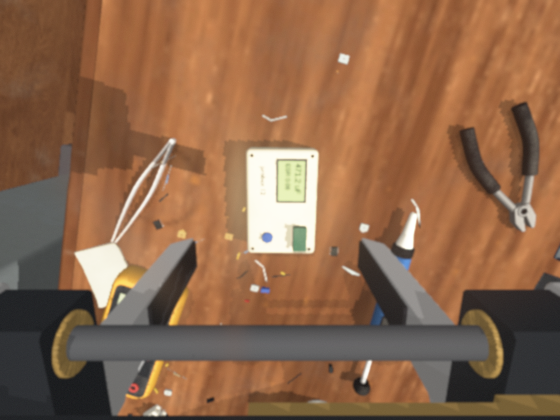

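The tester is square between the fingers, spanning cols 246–318 and rows 147–253.

```bash
python3 - <<'E'
from h import *
from bench import robot
o=robot.get_obs();s=robot.snapshot("wrist");p=px(s,282,200,.024,o);print(p)
go(p[0],p[1],.008,104)
E
```

```text
[0.43984302 0.33886805 0.024     ]
units [0.33 0.12 4.52] turn 0.06 | t 9.8 [0.4391 0.3304 0.1211] yaw 104.4 w 0.094
```

Request:
{"method": "servo_tool", "body": {"moves": [[0.2,0.1,1,0,0],[0.2,0.1,2,0,0],[0.2,0.1,3,0,0],[0.2,0.1,4,0,0],[0.2,0.1,4.5,0,0],[0.2,0.1,4.5,0,0.6],[0.2,0.1,4.5,0,0.6],[0.2,0.1,4.5,0,0.6],[0.2,0.1,4.5,0,0.6],[0.2,0.1,4.5,0,0.6]]}}

```text
time: 10.67
tool_pos: [0.442, 0.3375, 0.0117]
ee_rot: [3.138, -0.001, 1.821]
wrist_force: [-1.5, -0.0, 1.7]
width: 0.0639
finger_force: 0.3
```

Request:
{"method": "servo_tool", "body": {"moves": [[0,0,0,0,0.6],[0,0,0,0,0.6],[0,0,0,0,0.6],[0,0,-0.4,0,0.6],[0,0,-1,0,0.6],[0,0,-2,0,0.6],[0,0,-3,0,0.6],[0,0,-4,0,0.6],[0,0,-4.4,0,0.6],[0,0,-4.4,0,0.6]]}}

```text
time: 11.5
tool_pos: [0.4425, 0.338, 0.1232]
ee_rot: [3.135, -0.002, 1.822]
wrist_force: [0.1, -0.1, -0.8]
width: 0.0595
finger_force: 30.0
```

```bash
python3 -c "
from h import *
go(.4831,-.0398,.12,80)"
```

```text
units [-15.04  -2.18   0.08] turn 4.06 | t 11.5 [0.4425 0.338  0.1232] yaw 104.4 w 0.060
```

Request:
{"method": "servo_tool", "body": {"moves": [[-0.8,-0.1,0,0.2,0.6],[-2.2,-0.3,0,0.6,0.6],[-3.8,-0.5,0,1.1,0.6],[-5.4,-0.8,0,1.6,0.6],[-7.0,-1.0,0,2.1,0.6],[-8.6,-1.2,0,2.6,0.6],[-10.2,-1.5,0,3.1,0.6],[-11.8,-1.7,0,3.5,0.6],[-13.4,-1.9,0,3.9,0.6],[-14.6,-2.1,0,4.0,0.6]]}}

```text
time: 12.33
tool_pos: [0.4793, -0.0325, 0.1175]
ee_rot: [-3.139, 0.001, 1.4]
wrist_force: [0.4, -0.4, -0.7]
width: 0.0598
finger_force: 30.0
```

Request:
{"method": "servo_tool", "body": {"moves": [[-0.4,-0.1,0,0,0.6],[-0.4,-0.1,0,0,0.6],[-0.4,-0.1,0,0,0.6],[-0.4,-0.1,0,0,0.6]]}}

```text
time: 12.67
tool_pos: [0.4758, -0.0377, 0.1188]
ee_rot: [-3.14, -0.001, 1.404]
wrist_force: [-0.3, 0.5, -1.5]
width: 0.0595
finger_force: 30.0
```

```bash
python3 - <<'E'
from h import *
from bench import robot
o=robot.get_obs();s=robot.snapshot("wrist");pickle.dump((o,s),open("w7.pkl","wb"))
cv2.imwrite("pics/w7.png",cv2.resize(s["image"],(800,600)))
go(.4831,-.0398,.016,80)
E
```

```text
units [-0.04  0.3   4.12] turn 0.08 | t 12.7 [ 0.476  -0.0376  0.1191] yaw 80.5 w 0.060
```

View pics/w7.png

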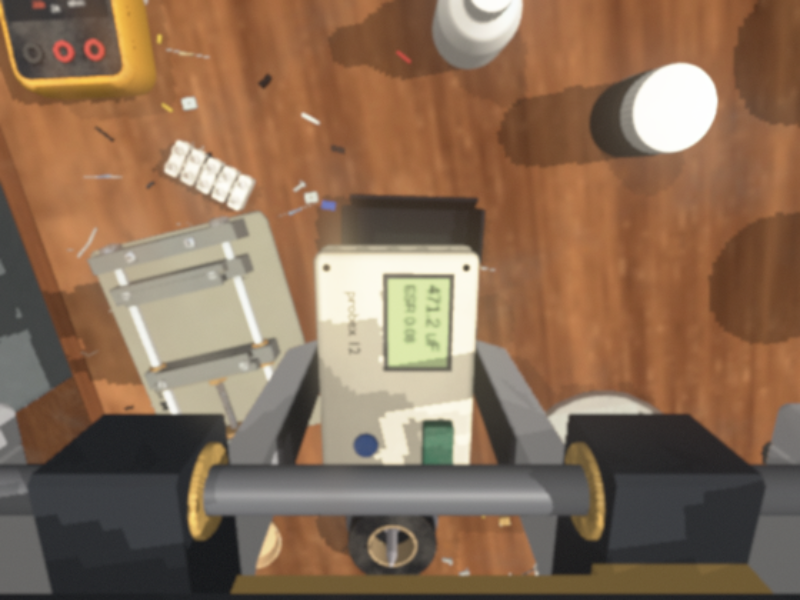

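Tester held level, its front corners at (320,252) and (477,250); the tray's far rim runs from (349,197) to (482,208). The jar cap is at (677,108).

```bash
python3 - <<'E'
from h import *
o,s=pickle.load(open("w7.pkl","rb"));k=1.42857
P=lambda x,y,z:px(s,x/k,y/k,z,o)[:2]
a,b=P(319,254,.132),P(477,252,.132);f=(a+b)/2;e=(a-b)/np.hypot(*(a-b));n=np.array([-e[1],e[0]]);n*=np.sign(-n[1])
print("front",a,b,np.hypot(*(a-b)),"ang",np.degrees(np.arctan2(*e[::-1]))); print("tester ctr",f+.046*n)
print("tray rim far corners",P(349,197,.016),P(484,208,.016))
print("jar",P(675,108,.054),"bottle neck top",P(490,2,.069))
E
```

```text
front [0.45615096 0.01210778] [0.51170871 0.00347712] 0.05622411469657919 ang 171.1699228410632
tester ctr [ 0.47686862 -0.03766235]
tray rim far corners [0.45806459 0.02534458] [0.53517906 0.00589773]
jar [0.62536469 0.0419521 ] bottle neck top [0.53930445 0.09796173]
```

Request:
{"method": "servo_tool", "body": {"moves": [[-0.04,0.3,0,0.2,0.6],[-0.04,0.3,1,0.2,0.6],[-0.04,0.3,2,0.2,0.6],[-0.04,0.3,3,0.2,0.6],[-0.04,0.3,3.6,0.2,0.6],[-0.04,0.3,4.0,0.2,0.6],[-0.04,0.3,4.15,0.2,0.6],[-0.04,0.3,4.15,0.2,0.6]]}}

```text
time: 13.38
tool_pos: [0.484, -0.0407, 0.0162]
ee_rot: [-3.141, -0.0, 1.383]
wrist_force: [-0.4, 0.1, -0.6]
width: 0.0595
finger_force: 30.0
```

Request:
{"method": "servo_tool", "body": {"moves": [[0,0,0.08,0,0.6],[0,0,0.15,0,0.6],[0,0,0.15,0,0.6]]}}

```text
time: 13.63
tool_pos: [0.4852, -0.0412, 0.0152]
ee_rot: [3.139, -0.0, 1.382]
wrist_force: [-3.1, 1.9, 9.1]
width: 0.0598
finger_force: 30.0
```

Request:
{"method": "servo_tool", "body": {"moves": [[0,0,0,0,0.2],[0,0,0,0,0.2],[0,0,0,0,0.2],[0,0,-0.3,0,0.2],[0,0,-1,0,0.2],[0,0,-2.2,0,0.2],[0,0,-3.5,0,0],[0,0,-4.5,0,0],[0,0,-5.0,0,0],[0,0,-5.0,0,0]]}}

```text
time: 14.47
tool_pos: [0.4862, -0.0419, 0.142]
ee_rot: [3.133, 0.0, 1.382]
wrist_force: [0.1, 0.3, -0.3]
width: 0.0935
finger_force: 0.0
```

```bash
python3 - <<'E'
from h import *
from bench import robot
o=robot.get_obs();s=robot.snapshot("wrist");pickle.dump((o,s),open("w8.pkl","wb"))
a=cv2.resize(s["image"],(800,600));cv2.imwrite("pics/w8.png",a)
go(.625,.041,.13,150)
go(.625,.041,.13,-30)
E
```

```text
units [4.3  4.88 0.4 ] turn -11.81 | t 14.5 [ 0.4849 -0.0416  0.1394] yaw 79.2 w 0.094
units [4.3  4.88 0.4 ] turn 18.19 | t 14.5 [ 0.4849 -0.0416  0.1394] yaw 79.2 w 0.094
```

View pics/w8.png

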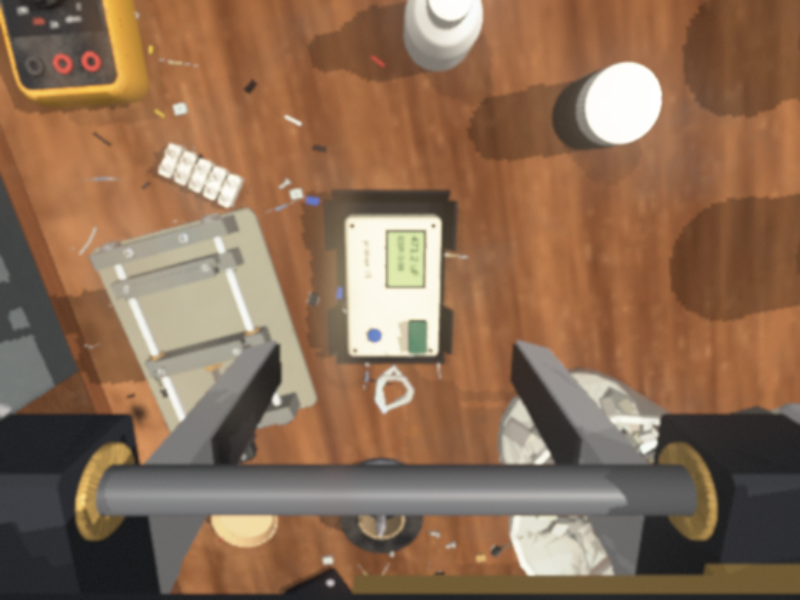

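The tester sits inside the tray, with corners at (345,214), (442,214), (440,357) and (346,357). Next comes the jar.

```bash
python3 - <<'E'
from h import *
o,s=pickle.load(open("w8.pkl","rb"));k=1.42857
q=np.array([px(s,x/k,y/k,.028,o)[:2] for x,y in[(345,214),(442,214),(440,357),(346,357)]]);print("tester",q.mean(0),[np.hypot(*(q[i+1]-q[i])).round(4) for i in range(3)])
q=np.array([px(s,x/k,y/k,.016,o)[:2] for x,y in[(333,190),(453,190),(450,362),(336,362)]]);print("tray rim",q.mean(0),[np.hypot(*(q[i+1]-q[i])).round(4) for i in range(3)])
print("jar",px(s,620/k,103/k,.054,o))
E
```

```text
tester [ 0.48541585 -0.0405895 ] [np.float64(0.0595), np.float64(0.0943), np.float64(0.0626)]
tray rim [ 0.48580004 -0.03802627] [np.float64(0.0757), np.float64(0.1169), np.float64(0.0793)]
jar [0.6235961  0.04235719 0.054     ]
```

Request:
{"method": "servo_tool", "body": {"moves": [[0.4,0.4,0,-1.1,0],[0.8,0.9,0,-2.2,0],[1.3,1.4,0,-3.3,0],[1.8,2.0,0,-4.4,0],[2.3,2.6,0,-5.5,0],[2.8,3.2,0,-6.6,0],[3.3,3.8,0,-7.7,0],[3.8,4.4,0,-8.8,0],[4.3,4.9,0,-9.9,0],[4.3,4.9,0.4,-11,0]]}}

```text
time: 15.35
tool_pos: [0.6263, 0.0429, 0.1263]
ee_rot: [3.14, 0.001, 2.541]
wrist_force: [-0.6, -0.5, -0.3]
width: 0.0939
finger_force: 0.0
```

Request:
{"method": "servo_tool", "body": {"moves": [[0,0,0,-0.8,0],[0,0,0,-0.8,0],[0,0,0,-0.8,0]]}}

```text
time: 15.6
tool_pos: [0.6232, 0.0412, 0.1252]
ee_rot: [-3.14, -0.003, 2.615]
wrist_force: [0.4, -0.9, -0.1]
width: 0.0941
finger_force: 0.0
```

```bash
python3 - <<'E'
from h import *
from bench import robot
o=robot.get_obs();s=robot.snapshot("wrist");im=s["image"];h=cv2.cvtColor(im,cv2.COLOR_BGR2HSV)
m=((h[...,1]<50)&(h[...,2]>170)).astype(np.uint8);m[305:]=0
for c in cv2.findContours(m,0,2)[0]:
    if cv2.contourArea(c)>1000:
        b,r=cv2.minEnclosingCircle(c);print(b,r,cv2.contourArea(c),px(s,*b,.054,o))
cv2.imwrite("pics/w9.png",im)
go(.625,.041,.024,150)
E
```

```text
(60.5, 279.5) 63.565025329589844 4160.0 [ 0.5782405  -0.14286739  0.054     ]
(504.0, 262.5) 68.900390625 5181.0 [0.74878166 0.18185662 0.054     ]
(280.54388427734375, 218.26248168945312) 25.602989196777344 1948.5 [0.62424868 0.04259853 0.054     ]
(106.5, 115.5) 70.23185729980469 8000.0 [ 0.49244142 -0.02822509  0.054     ]
(295.5, 81.5) 29.60584259033203 2364.0 [0.54162649 0.10266638 0.054     ]
(49.5, 39.5) 61.77792739868164 3201.5 [ 0.43213834 -0.03108324  0.054     ]
units [-0.06  0.03  4.08] turn -0.03 | t 15.7 [0.6235 0.0411 0.1259] yaw 149.8 w 0.094
```

Request:
{"method": "servo_tool", "body": {"moves": [[0,0,1,0,0],[0,0,2,0,0],[0,0,3,0,0],[0,0,3.8,0,0],[0,0,4.05,0,0],[0,0,4.05,0,0],[0,0,4.05,0,0.75],[0,0,4.05,0,0.75],[0,0,4.05,0,0.75],[0,0,4.05,0,0.75]]}}

```text
time: 16.48
tool_pos: [0.6253, 0.0411, 0.0279]
ee_rot: [3.14, 0.003, 2.617]
wrist_force: [-0.7, 0.2, 0.2]
width: 0.0709
finger_force: 0.0
```

Request:
{"method": "servo_tool", "body": {"moves": [[0,0,0,0,0.75],[0,0,0,0,0.75],[0,0,0,0,0.75],[0,0,0,0,0.75],[0,0,-0.4,0,0.75],[0,0,-1,0,0.75],[0,0,-2,0,0.75],[0,0,-3,0,0.75],[0,0,-4.5,0,0.75],[0,0,-5.5,0,0.75]]}}

```text
time: 17.32
tool_pos: [0.6247, 0.0412, 0.1673]
ee_rot: [3.14, 0.003, 2.617]
wrist_force: [0.9, 0.9, 0.1]
width: 0.0421
finger_force: 30.0
```

```bash
python3 -c "
from h import *
go(.50,-.19,.17,150)
go(.5175,-.355,.17,150)"
```

```text
units [ -0.31 -10.5   -0.12] turn -0.00 | t 17.3 [0.6247 0.0412 0.1673] yaw 150.0 w 0.042
units [ -4.22 -15.87  -0.12] turn -0.00 | t 17.3 [0.6247 0.0412 0.1673] yaw 150.0 w 0.042
```

Request:
{"method": "servo_tool", "body": {"moves": [[0,-0.8,-0.2,0,0.75],[-0.1,-2.1,-0.2,0,0.75],[-0.1,-3.5,-0.2,0,0.75],[-0.2,-4.9,-0.2,0,0.75],[-0.2,-6.3,-0.2,0,0.75],[-0.3,-7.7,-0.2,0,0.75],[-0.5,-9.1,-0.2,0,0.75],[-1.1,-10.4,-0.2,0,0.75],[-2.0,-11.7,-0.2,0,0.75],[-2.9,-13,-0.2,0,0.75]]}}

```text
time: 18.15
tool_pos: [0.5237, -0.278, 0.1698]
ee_rot: [-3.142, 0.002, 2.617]
wrist_force: [0.2, -0.3, -0.6]
width: 0.0422
finger_force: 30.0
```

Request:
{"method": "servo_tool", "body": {"moves": [[-0.7,-1.3,0,0,0.75],[-1.1,-2.2,0,0,0.75],[-1.3,-2.8,0,0,0.75],[-1.3,-2.85,0,0,0.75],[-1.3,-2.85,0,0,0.75],[-1.3,-2.85,0,0,0.75]]}}

```text
time: 18.65
tool_pos: [0.517, -0.3529, 0.1688]
ee_rot: [3.141, -0.0, 2.619]
wrist_force: [-1.2, -0.3, -1.0]
width: 0.0423
finger_force: 30.0
```

```bash
python3 - <<'E'
from h import *
from bench import robot
o=robot.get_obs();s=robot.snapshot("wrist");im=s["image"]
cv2.imwrite("pics/w10.png",im);pickle.dump((o,s),open("w10.pkl","wb"))
h=cv2.cvtColor(im,cv2.COLOR_BGR2HSV)
m=((h[...,1]<50)&(h[...,2]>170)).astype(np.uint8);m[305:]=0
for c in cv2.findContours(m,0,2)[0]:
    if cv2.contourArea(c)>800:
        b,r=cv2.minEnclosingCircle(c);print(b,r,cv2.contourArea(c),px(s,*b,o["tool_pos"][2]+.028,o),px(s,*b,.02,o))
go(.5175,-.355,.036,150)
E
```

```text
(361.5, 265.0) 37.40665054321289 1228.0 [ 0.53290696 -0.31456753  0.19679956] [ 0.62822454 -0.31325084  0.02      ]
(282.5, 279.0) 46.74675750732422 4583.0 [ 0.51990876 -0.35241573  0.19679956] [ 0.60009869 -0.39514772  0.02      ]
(275.10467529296875, 195.05419921875) 35.42402648925781 1573.0 [ 0.48054907 -0.33391273  0.19679956] [ 0.5149312  -0.35511046  0.02      ]
(494.91326904296875, 183.23431396484375) 92.1976547241211 8276.0 [ 0.52677815 -0.24256232  0.19679956] [ 0.61496286 -0.15744413  0.02      ]
(34.58633041381836, 141.64492797851562) 58.875 3116.5 [ 0.40503553 -0.41539245  0.19679956] [ 0.35153311 -0.53141834  0.02      ]
(468.1428527832031, 27.14285659790039) 19.232831954956055 834.0 [ 0.45887667 -0.22907619  0.19679956] [ 0.46803591 -0.12826252  0.02      ]
(540.0, 18.158536911010742) 26.28188705444336 864.0 [ 0.47050526 -0.2022827   0.19679956] [ 0.49319816 -0.07028608  0.02      ]
units [-0.06 -0.08  5.32] turn 0.01 | t 18.7 [ 0.5172 -0.3527  0.1689] yaw 150.1 w 0.042
```

View pics/w10.png

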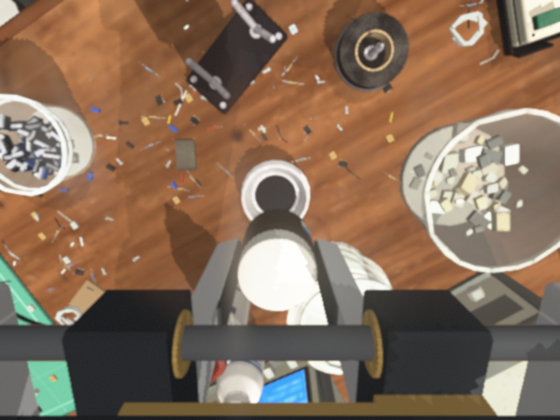

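The jar is held at (278,272), with the cup centre at (276,194). Lowering.

Request:
{"method": "servo_tool", "body": {"moves": [[-0.05,-0.1,0,0,0.75],[-0.05,-0.1,1,0,0.75],[-0.05,-0.1,2,0,0.75],[-0.05,-0.1,3,0,0.75],[-0.05,-0.1,4,0,0.75],[-0.05,-0.1,4.8,0,0.75],[-0.05,-0.1,5.2,0,0.75],[-0.05,-0.1,5.3,0,0.75],[-0.05,-0.1,5.3,0,0.75]]}}

```text
time: 19.45
tool_pos: [0.5167, -0.3565, 0.0358]
ee_rot: [3.141, -0.001, 2.618]
wrist_force: [-0.4, 0.1, 0.5]
width: 0.0426
finger_force: 30.0
```

Request:
{"method": "servo_tool", "body": {"moves": [[0,0,0.04,0,0.75],[0,0,0.08,0,0.75],[0,0,0.12,0,0.75],[0,0,0.12,0,0.75]]}}

```text
time: 19.78
tool_pos: [0.517, -0.3576, 0.034]
ee_rot: [-3.141, 0.002, 2.617]
wrist_force: [-0.4, -0.3, -0.6]
width: 0.0422
finger_force: 30.0
```

Request:
{"method": "servo_tool", "body": {"moves": [[0,0.04,0.05,0,0.75],[0,0.04,0.1,0,0.75],[0,0.04,0.1,0,0.75]]}}

```text
time: 20.03
tool_pos: [0.5176, -0.3567, 0.0322]
ee_rot: [-3.141, 0.002, 2.617]
wrist_force: [-1.5, 1.7, 4.8]
width: 0.0422
finger_force: 30.0
```

Request:
{"method": "servo_tool", "body": {"moves": [[0,0,0,0,0.35],[0,0,0,0,0.35],[0,0,0,0,0.35],[0,0,0,0,0.35],[0,0,-0.5,0,0.35],[0,0,-1.5,0,0.35],[0,0,-3,0,0.35],[0,0,-4.5,0,0.35],[0,0,-5.5,0,0.35],[0,0,-5.5,0,0.35]]}}

```text
time: 20.87
tool_pos: [0.5199, -0.3587, 0.1776]
ee_rot: [-3.139, 0.015, 2.617]
wrist_force: [0.7, -0.0, 0.9]
width: 0.061
finger_force: 0.0
```

```bash
python3 - <<'E'
from h import *
from bench import robot
o=robot.get_obs();s=robot.snapshot("wrist");im=s["image"]
h=cv2.cvtColor(im,cv2.COLOR_BGR2HSV)
m=((h[...,1]<50)&(h[...,2]>170)).astype(np.uint8);m[305:]=0
for c in cv2.findContours(m,0,2)[0]:
    if cv2.contourArea(c)>800:
        b,r=cv2.minEnclosingCircle(c);print(b,r,cv2.contourArea(c),px(s,*b,.06,o),px(s,*b,.02,o))
cv2.imwrite("pics/w11.png",im)
go(.48,0,.2,94)
go(.5655,.27,.14,94)
E
```

```text
(346.8773193359375, 288.0009765625) 58.122779846191406 3430.0 [ 0.63142747 -0.34425923  0.06      ] [ 0.65564942 -0.34760419  0.02      ]
(279.1697998046875, 185.60377502441406) 34.91046142578125 3650.5 [ 0.50732182 -0.35068625  0.06      ] [ 0.51479298 -0.35489869  0.02      ]
(494.4188232421875, 171.0) 90.22054290771484 8511.0 [ 0.59246539 -0.17652662  0.06      ] [ 0.61142855 -0.15723237  0.02      ]
(41.75, 130.5) 59.57620620727539 3328.5 [ 0.36093863 -0.50583229  0.06      ] [ 0.34865217 -0.53098509  0.02      ]
(470.73077392578125, 19.730770111083984) 19.350875854492188 836.0 [ 0.46676073 -0.15082412  0.06      ] [ 0.46875728 -0.12806076  0.02      ]
units [ 8.5  11.61 -1.15] turn 9.33 | t 20.9 [ 0.5189 -0.3579  0.1739] yaw 150.0 w 0.061
units [10.97 22.68  1.21] turn 9.33 | t 20.9 [ 0.5189 -0.3579  0.1739] yaw 150.0 w 0.061
```

Request:
{"method": "servo_tool", "body": {"moves": [[0.5,0.7,-1.0,0.5,0.3],[1.2,1.7,-1.2,1.5,0.3],[2.0,2.8,-1.2,2.5,0.3],[2.9,4.0,-1.2,3.5,0.3],[3.8,5.2,-1.2,4.5,0.3],[4.7,6.4,-1.2,5.5,0.3],[5.6,7.7,-1.2,6.5,0.3],[6.5,9.0,-1.2,7.5,0.3],[7.4,10.3,-1.2,8.5,0.3],[8.4,11.6,-1.2,9.3,0.3]]}}

```text
time: 21.75
tool_pos: [0.4791, 0.0015, 0.1963]
ee_rot: [-3.139, -0.0, 1.638]
wrist_force: [1.7, 0.3, -1.0]
width: 0.0659
finger_force: 0.0
```

```bash
python3 -c "
from h import *
go(.5655,.27,.14,94)"
```

```text
units [10.48  4.18  2.25] turn -0.02 | t 21.8 [0.4791 0.0015 0.1963] yaw 93.9 w 0.066
```

Request:
{"method": "servo_tool", "body": {"moves": [[1.3,0.5,0,0,0.3],[2.7,1.0,0,0,0.3],[4.1,1.6,0,0,0.3],[5.5,2.2,0,0,0.3],[6.9,2.8,0.5,0,0.3],[8.3,3.4,1.0,0,0.3],[9.6,3.9,1.7,0,0.3],[10.4,4.2,2.2,0,0.3],[10.5,4.2,2.2,0,0.3],[10.5,4.2,2.2,0,0.3]]}}

```text
time: 22.58
tool_pos: [0.5643, 0.2696, 0.1398]
ee_rot: [-3.136, 0.002, 1.646]
wrist_force: [-0.7, -0.4, -1.0]
width: 0.0656
finger_force: 0.0
```

```bash
cat >pm.py <<'E'
from h import *
from bench import robot
import sys
z=float(sys.argv[1])
o=robot.get_obs();s=robot.snapshot("wrist");im=s["image"];cv2.imwrite(f"pics/p{o['time']:.1f}.png",im)
h=cv2.cvtColor(im,cv2.COLOR_BGR2HSV)
m=cv2.inRange(h,(98,110,50),(122,255,255));m[308:]=0
m=cv2.morphologyEx(m,cv2.MORPH_CLOSE,np.ones((9,9),np.uint8))
c=max(cv2.findContours(m,0,2)[0],key=cv2.contourArea)
b=cv2.boxPoints(cv2.minAreaRect(c));print(b.round(),cv2.contourArea(c))
q=np.array([px(s,*p,z,o)[:2] for p in b]);e=[q[1]-q[0],q[2]-q[1]];print(q.mean(0),[(np.hypot(*v).round(4),np.degrees(np.arctan2(*v[::-1])).round(1)) for v in e],o["tool_pos"],np.degrees(o["ee_rot"]))
E
python3 pm.py .012; python3 -c "
from h import *
go(.5655,.27,.003,94)"
```

```text
[[271. 153.]
 [288. 153.]
 [288. 248.]
 [271. 248.]] 1493.5
[0.56546648 0.26682781] [(np.float64(0.0156), np.float64(4.3)), (np.float64(0.0937), np.float64(-85.2))] [0.56434846 0.26964808 0.13976351] [-1.79659906e+02  1.26110888e-01  9.42891678e+01]
units [0.06 0.03 5.54] turn 0.03 | t 22.6 [0.5652 0.2687 0.1416] yaw 94.2 w 0.066
```

Request:
{"method": "servo_tool", "body": {"moves": [[0,0.03,1.2,0,0.3],[0,0.03,2.4,0,0.3],[0,0.03,3.6,0,0.3],[0,0.03,4.6,0,0.3],[0,0.03,5.2,0,0.3],[0,0.03,5.4,0,0.3],[0,0.03,5.4,0,0.3],[0,0.03,5.4,0,0.3]]}}

```text
time: 23.3
tool_pos: [0.5679, 0.2686, 0.0099]
ee_rot: [3.139, -0.0, 1.642]
wrist_force: [-0.3, -0.2, 1.2]
width: 0.066
finger_force: 0.0
```

Request:
{"method": "servo_tool", "body": {"moves": [[0,-0.1,0.15,0,0.3],[0,-0.1,0.27,0,0.3],[0,-0.1,0.27,0,0.3],[0,-0.1,0.27,0,0.95],[0,-0.1,0.27,0,0.95],[0,-0.1,0.27,0,0.95],[0,-0.1,0.27,0,0.95],[0,-0.1,0.27,0,0.95],[0,-0.1,0.27,0,0.95],[0,-0.1,0.27,0,0.95]]}}

```text
time: 24.13
tool_pos: [0.5643, 0.2692, 0.0012]
ee_rot: [-3.142, 0.0, 1.644]
wrist_force: [-0.6, -0.1, -0.0]
width: 0.0227
finger_force: 0.0
```

Request:
{"method": "servo_tool", "body": {"moves": [[0,0,0,0,0.95],[0,0,0,0,0.95],[0,0,0,0,0.95],[0,0,-0.3,0,0.95],[0,0,-0.8,0,0.95],[0,0,-1.8,0,0.95],[0,0,-2.8,0,0.95],[0,0,-3.8,0,0.95],[0,0,-5,0,0.95],[0,0,-5.5,0,0.95]]}}

```text
time: 24.97
tool_pos: [0.5664, 0.27, 0.1452]
ee_rot: [3.133, -0.002, 1.644]
wrist_force: [0.3, 0.3, 0.1]
width: 0.0181
finger_force: 30.0
```

```bash
python3 pm.py .155; python3 -c "
from h import *
go(.47,0,.16,100)"
```

```text
[[261. 307.]
 [261. 180.]
 [294. 180.]
 [294. 307.]] 3662.5
[0.56549967 0.27690819] [(np.float64(0.0743), np.float64(93.4)), (np.float64(0.0172), np.float64(4.1))] [0.56635825 0.26995586 0.14521158] [ 1.79507498e+02 -1.38788549e-01  9.41745197e+01]
units [-10.5   -4.66  -0.62] turn -0.97 | t 25.0 [0.5673 0.2703 0.1467] yaw 94.2 w 0.018
```

Request:
{"method": "servo_tool", "body": {"moves": [[-0.5,-0.2,-0.3,-0.1,0.95],[-1.4,-0.6,-0.6,-0.2,0.95],[-2.5,-1.1,-0.6,-0.3,0.95],[-3.7,-1.6,-0.6,-0.4,0.95],[-4.9,-2.2,-0.6,-0.5,0.95],[-6.1,-2.7,-0.6,-0.6,0.95],[-7.3,-3.2,-0.6,-0.7,0.95],[-8.5,-3.8,-0.6,-0.8,0.95],[-9.7,-4.3,-0.6,-0.9,0.95],[-10.5,-4.7,-0.6,-1,0.95]]}}

```text
time: 25.85
tool_pos: [0.4646, -0.0034, 0.1527]
ee_rot: [-3.14, 0.001, 1.747]
wrist_force: [-1.0, 0.5, -0.2]
width: 0.018
finger_force: 30.0
```

```bash
python3 -c "
from h import *
go(.383,-.3225,.16,109.5)"
```

```text
units [-11.99  -5.46  -0.27] turn -1.56 | t 25.9 [ 0.4646 -0.0034  0.1527] yaw 100.1 w 0.018
```

Request:
{"method": "servo_tool", "body": {"moves": [[-0.9,-0.4,-0.2,-0.2,0.95],[-2.2,-1.0,-0.2,-0.4,0.95],[-3.6,-1.6,-0.2,-0.6,0.95],[-5.0,-2.3,-0.2,-0.8,0.95],[-6.4,-2.9,-0.2,-1.0,0.95],[-7.8,-3.5,-0.2,-1.2,0.95],[-9.2,-4.2,-0.2,-1.4,0.95],[-10.5,-4.8,-0.2,-1.55,0.95],[-11.5,-5.2,-0.2,-1.55,0.95],[-12,-5.4,-0.2,-1.55,0.95]]}}

```text
time: 26.68
tool_pos: [0.3847, -0.3229, 0.1576]
ee_rot: [-3.14, -0.001, 1.907]
wrist_force: [0.5, 0.0, -2.1]
width: 0.0182
finger_force: 30.0
```

Request:
{"method": "servo_tool", "body": {"moves": [[0,0,0,0,0.95],[0,0,0,0,0.95],[0,0,0,0,0.95],[0,0,0,0,0.95]]}}

```text
time: 27.02
tool_pos: [0.3868, -0.3187, 0.1587]
ee_rot: [3.141, -0.001, 1.913]
wrist_force: [0.1, 0.9, -0.4]
width: 0.018
finger_force: 30.0
```

```bash
python3 pm.py .165; python3 -c "
from h import *
go(.383,-.3225,.06,109.5)"
```

```text
[[260. 180.]
 [294. 180.]
 [294. 307.]
 [260. 307.]] 3756.5
[ 0.38421323 -0.31350368] [(np.float64(0.018), np.float64(19.6)), (np.float64(0.0759), np.float64(-69.7))] [ 0.38681232 -0.31869858  0.15872411] [ 1.79981918e+02 -2.92023669e-02  1.09595562e+02]
units [-0.09 -0.2   3.95] turn 0.02 | t 27.1 [ 0.3869 -0.3188  0.1589] yaw 109.6 w 0.018
```

Request:
{"method": "servo_tool", "body": {"moves": [[-0.09,-0.2,0,0,0.95],[-0.09,-0.2,1,0,0.95],[-0.09,-0.2,2,0,0.95],[-0.09,-0.2,3,0,0.95],[-0.09,-0.2,3.8,0,0.95],[-0.09,-0.2,4.4,0,0.95],[-0.09,-0.2,4.5,0,0.95],[-0.09,-0.2,4.5,0,0.95],[-0.09,-0.2,4.5,0,0.95]]}}

```text
time: 27.82
tool_pos: [0.3828, -0.3244, 0.0473]
ee_rot: [3.141, 0.002, 1.911]
wrist_force: [-0.2, -0.5, -0.0]
width: 0.018
finger_force: 30.0
```

Request:
{"method": "servo_tool", "body": {"moves": [[0,0,0.1,0,0.95],[0,0,0.2,0,0.95],[0,0,0.3,0,0.95],[0,0,0.3,0,0.95]]}}

```text
time: 28.15
tool_pos: [0.3823, -0.3241, 0.0387]
ee_rot: [-3.142, 0.0, 1.911]
wrist_force: [-0.4, -0.3, -1.1]
width: 0.0182
finger_force: 30.0
```

Request:
{"method": "servo_tool", "body": {"moves": [[0,0,0.06,0,0.95],[0,0,0.12,0,0.95],[0,0,0.12,0,0.95]]}}

```text
time: 28.4
tool_pos: [0.3821, -0.324, 0.0354]
ee_rot: [-3.141, -0.0, 1.911]
wrist_force: [0.7, 0.8, -0.1]
width: 0.0178
finger_force: 30.0
```

Request:
{"method": "servo_tool", "body": {"moves": [[0,0,0.05,0,0.95],[0,0,0.1,0,0.95],[0,0,0.1,0,0.95],[0,0,0.1,0,0.95]]}}

```text
time: 28.73
tool_pos: [0.3824, -0.3241, 0.0333]
ee_rot: [3.141, 0.0, 1.911]
wrist_force: [1.3, -0.1, -1.3]
width: 0.0183
finger_force: 30.0
```

Request:
{"method": "servo_tool", "body": {"moves": [[0,0,0.05,0,0.95],[0,0,0.1,0,0.95],[0,0,0.1,0,0.95],[0,0,0.1,0,0.95]]}}

```text
time: 29.07
tool_pos: [0.3835, -0.3243, 0.0315]
ee_rot: [3.139, 0.002, 1.911]
wrist_force: [3.2, 3.4, 2.7]
width: 0.0177
finger_force: 30.0
```

Request:
{"method": "servo_tool", "body": {"moves": [[0,0,0,0,0.7],[0,0,0,0,0.6],[0,0,0,0,0.55],[0,0,0,0,0.5],[0,0,0,0,0.5],[0,0,-0.5,0,0.5],[0,0,-1.5,0,0.5],[0,0,-3,0,0.5],[0,0,-4.5,0,0.5],[0,0,-5.5,0,0.5]]}}

```text
time: 29.9
tool_pos: [0.3827, -0.3249, 0.1718]
ee_rot: [3.14, 0.004, 1.91]
wrist_force: [-0.2, -1.4, 0.5]
width: 0.0467
finger_force: 0.0
```

Request:
{"method": "servo_tool", "body": {"moves": [[0,0,-1,0,0.5],[0,0,-2,0,0.5],[0,0,-2,0,0.5],[0,0,-2,0,0.5]]}}

```text
time: 30.23
tool_pos: [0.3827, -0.3248, 0.2196]
ee_rot: [3.14, 0.003, 1.91]
wrist_force: [0.2, 0.8, -0.1]
width: 0.0473
finger_force: 0.0
```

```bash
python3 pm.py .045; python3 - <<'E'
from h import *
from bench import robot
s=robot.snapshot("top");im=s["image"];cv2.imwrite("pics/top9.png",im);pickle.dump(s,open("t9.pkl","wb"))
h=cv2.cvtColor(im,cv2.COLOR_BGR2HSV);print(s["eye"])
def rep(n,m,z):
    for c in cv2.findContours(m,0,2)[0]:
        if cv2.contourArea(c)>30: 
            (b,wh,a)=cv2.minAreaRect(c);print(n,b,wh,a,px(s,*b,z)[:2].round(4))
m=cv2.inRange(h,(98,110,50),(122,255,255));m[:, :370]=0;m[:200]=0;m[265:]=0;m[:,430:]=0;rep("pump",m,.045)
m=cv2.inRange(h,(0,0,185),(180,50,255));k=np.zeros_like(m);k[175:235,375:430]=1;rep("jar/cup",m*k,.06)
k[:]=0;k[180:215,240:275]=1;rep("bottle",m*k,.069)
E
```

```text
[[270. 230.]
 [272. 147.]
 [288. 147.]
 [286. 230.]] 1224.5
[ 0.38429512 -0.32505776] [(np.float64(0.0926), np.float64(108.0)), (np.float64(0.0174), np.float64(18.3))] [ 0.38270951 -0.32480241  0.21962123] [179.93661228   0.18603035 109.45715202]
[ 0.36099108 -0.00426393  1.54896706]
pump (392.5000305175781, 246.50001525878906) (6.324554920196533, 23.400854110717773) 71.56504821777344 [ 0.3816 -0.3171]
jar/cup (400.8000183105469, 202.4000244140625) (20.23857307434082, 23.400854110717773) 71.56504821777344 [ 0.5166 -0.3436]
jar/cup (402.0, 178.0) (6.0, 30.0) 90.0 [ 0.5925 -0.3498]
bottle (256.1000061035156, 196.2000274658203) (11.180339813232422, 11.62755298614502) 63.43495178222656 [0.5397 0.1015]
```

```bash
python3 - <<'E'
from h import *
im=cv2.imread("pics/w11.png");g=cv2.cvtColor(im,cv2.COLOR_BGR2GRAY)
for r in range(150,226,5): print(r,g[r,240:322:3])
E
```

```text
150 [108 110 108 106 109 109 105 103 104 107 110 114 131 129 121 114 107 104
 103 123 135 160 177 152 139 126 122 122]
155 [128 116 114 111 107 106 106 123 173 210 217 216 216 216 219 225 221 216
 195 123 114 123 122 121 118 120 123 129]
160 [120 114 113 113 113 131 200 209 202 188 163 140 136 132 131 175 234 242
 247 231 208 144 122 126 132 137 139 140]
165 [121 121 122 120 182 206 195 156 138 153 186 195 196 178 179 184 182 200
 197 220 245 236 223 136 137 142 141 132]
170 [129 125 122 175 202 175 149 161 196 130  76  75  76  76  75  76  83 151
 237 206 187 228 249 230 135 136 133 127]
175 [142 128 145 202 175 152 176 179  88  78  93 121 140 139 138 102  85  83
 120 238 211 173 223 250 183 138 125 117]
180 [144 126 186 244 168 160 190  87 121 219 253 255 254 254 254 254 234 159
  95 132 249 177 172 240 232 131 122 123]
185 [144 139 219 242 226 194 132 212 255 254 254 254 254 254 254 254 254 254
 249 114 223 164 162 216 238 127 125 128]
190 [144 136 220 239 223 195 212 254 254 254 254 254 254 254 254 254 254 254
 254 252 176 164 161 206 230 128 131 135]
195 [142 138 179 244 207 194 254 254 254 254 254 254 254 254 254 254 254 254
 254 255 221 167 162 237 177 137 137 136]
200 [147 146 139 234 205 188 254 254 254 254 254 254 254 254 254 254 254 254
 254 255 230 170 195 244 139 136 134 136]
205 [149 147 135 136 225 198 246 254 254 254 254 254 254 254 254 254 254 254
 255 255 190 199 243 136 128 129 129 128]
210 [143 140 129 127 127 200 223 251 254 254 254 254 254 254 254 254 255 255
 255 217 237 230 137 135 132 129 124 116]
215 [137 138 134 125 120 118 124 203 240 254 254 254 254 254 254 255 254 251
 248 238 154 138 139 136 134 130 125 121]
220 [137 132 131 123 120 120 119 118 120 126 158 193 218 226 227 201 181 147
 137 139 138 136 134 129 127 125 125 130]
225 [136 137 135 134 130 123 118 115 118 121 125 123 129 134 137 138 139 139
 139 135 131 128 127 126 130 134 138 144]
```

```bash
python3 -c "
from bench import robot
print(robot.close_job())"
```

```text
the job is handed in; nothing more can be done
None
```

I placed the tester, tape, jar and pump in their holders, let go of each, left the white bottle standing, and handed the job in at about 30 s of the 106 s; the hand-in call gave no verdict, so I don't know how it was judged.

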